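# Set up the cold topping trough

## Task

Set up the cold topping trough for breakfast: first lay both blue cold packs flat on its floor; then hang every white pan across it, tucking one end flange under the steel lip on the wall nearest you and rotating the other end down onto the far ledge; finish with a wooden cover seated level on every pan. With only two pans one cover is left over; do not disturb the jars, mug, bowl, bottle and spoon standing about.

Things in the scene. Friction and masses are not known exactly. Their poses are not given: they have to be found in the camera images.
- trough: wooden cold trough with steel edges, open on top, fixed: 166 deep (x) x 282 wide (y) x 85 high. Origin: centre of underside; x points from the lipped wall (nearest the robot) to the far wall, y along the walls. Well x -65 to 67, y -135 to 135. A hung pan lies level across it, its x along this x, origin at x 0 (play 4 each way), z 32, any y in -110..110; 90 apart leaves room for fingers
- lip (a point): middle of the lower free edge of the overhanging steel lip, trough axes: trough x -63, z 81 (lip 4 thick, top z 85). Under it a slot 13 high, 16 deep: its floor, a ledge at z 68, runs from x -79 (closed back) to -65. A pan is too long to drop in level; a flange enters the slot with the pan tilted about 20 degrees, far end up; the far end then turns down
- far_ledge (a point): middle of the inner edge of the far wall's ledge, trough axes: trough x 67, z 68. The ledge runs to x 79, where a steel upstand 4 thick rises to z 78; the pan's other flange lies on the ledge, inside the upstand
- well_floor (a point): centre of the trough's inner floor (trough z 6), where the cold packs lie; the end walls are 55 high
- pan_a: white open pan, one of up to three alike. Body 110 long (x) x 48 wide (y) x 40 high, walls and floor 4 thick; at each end, along x, a flange 20 long, 48 wide, 4 thick (z 36 to 40, top level with the rim): 150 over all. Flat long sides to grip across the 48 mm. Same end for end. Origin: centre of underside, z up. 180-290 g. Starts upright on a blue mat 3 thick. Some may be absent
- pan_b: white open pan, one of up to three alike. Body 110 long (x) x 48 wide (y) x 40 high, walls and floor 4 thick; at each end, along x, a flange 20 long, 48 wide, 4 thick (z 36 to 40, top level with the rim): 150 over all. Flat long sides to grip across the 48 mm. Same end for end. Origin: centre of underside, z up. 180-290 g. Starts upright on a blue mat 3 thick. Some may be absent
- pan_c: white open pan, one of up to three alike. Body 110 long (x) x 48 wide (y) x 40 high, walls and floor 4 thick; at each end, along x, a flange 20 long, 48 wide, 4 thick (z 36 to 40, top level with the rim): 150 over all. Flat long sides to grip across the 48 mm. Same end for end. Origin: centre of underside, z up. 180-290 g. Starts upright on a blue mat 3 thick. Some may be absent
- cover_a: brown cover with black bar knob, one of three alike. Upward from its origin (centre of underside): plug 90 x 28, z 0-3, then 96 x 34, z 3-6; plate 108 (x) x 54 (y), z 6-10; knob 40 (x) x 14 (y), z 10-38. Plug drops into a pan's 102 x 40 mouth, plate rests on its rim: origin then 34 above the pan's. 95-160 g. Starts on a grey board 4 thick
- cover_b: brown cover with black bar knob, one of three alike. Upward from its origin (centre of underside): plug 90 x 28, z 0-3, then 96 x 34, z 3-6; plate 108 (x) x 54 (y), z 6-10; knob 40 (x) x 14 (y), z 10-38. Plug drops into a pan's 102 x 40 mouth, plate rests on its rim: origin then 34 above the pan's. 95-160 g. Starts on a grey board 4 thick
- cover_c: brown cover with black bar knob, one of three alike. Upward from its origin (centre of underside): plug 90 x 28, z 0-3, then 96 x 34, z 3-6; plate 108 (x) x 54 (y), z 6-10; knob 40 (x) x 14 (y), z 10-38. Plug drops into a pan's 102 x 40 mouth, plate rests on its rim: origin then 34 above the pan's. 95-160 g. Starts on a grey board 4 thick
- pack_a_mid (a point): middle of a rigid blue plastic cold pack, 80 long (x) x 40 wide (y) x 20 thick (z), 80 g, axes along its sides; starts lying flat on the counter. Flat on the trough's floor its middle is at z 16 in the trough's frame
- pack_b_mid (a point): middle of a rigid blue plastic cold pack, 80 long (x) x 40 wide (y) x 20 thick (z), 80 g, axes along its sides; starts lying flat on the counter. Flat on the trough's floor its middle is at z 16 in the trough's frame
- jam: jam jar, 56 across, 75 high; a bystander, origin centre of its underside
- honey: honey jar with a yellow cap, 52 across, 70 high; a bystander, origin centre of its underside
- mug: blue mug, 76 across without its handle, 85 high; a bystander, origin centre of its underside
- bowl: white bowl, 120 across, 50 high; a bystander, origin centre of its underside
- juice: juice bottle, 54 across, 170 high; a bystander, origin centre of its underside
- spoon: serving spoon, 200 long; a bystander lying beyond the trough
Things that resemble listed ones, but are neither listed nor needed, are in the scene too. What is shaped like the pan_c but purple or red is not meant.

How it is judged:
By the outcome, as a careful person would: the job done as asked, in the order asked, and still so for the second after the job is handed in, with the robot touching nothing.
Of pan_a, pan_b, pan_c only 2 to 3 are there at a start; the rules pass over those that are not, and their reading is None.
At some moment in a run one of cover_a, cover_b, cover_c, pan_a, pan_b, pan_c may be knocked a few centimetres aside while the robot is not near it.
Once in a run the grip may slacken for a moment while it holds something.
It also fails if it takes over 210 s, if anything falls off the work surface, if the arm or the gripper's body presses on something with over 40 N, if the wrist force passes 120 N, or if a joint passes its speed limit or range.

## Robot

A 6-joint arm with a two-finger parallel gripper is mounted at the origin on the work surface. World frame = base frame: x ahead of the robot, y to its left, z up, the work surface at z = 0. Lengths are in m, angles in rad, forces in N, time in s.
With the tool pointing down it reaches from about 0.35 to 0.975 m from the base axis. Payload 7.1 kg.
Tool frame: the origin (TCP) lies midway between the tips of the shut fingers; the grasp point (between the pads) lies 19 mm behind it; z points along the fingers, x is the direction in which the jaws open and shut, and the axes are right-handed (so a half turn about z gives the same grasp; the last joint's range is limited). The gripper opens to 88 mm and grips with 3 to 60 N. Pads are 20 mm wide; open, the fingers measure 115 mm over their backs; the gripper's body (75 mm by 178 mm) begins 61 mm behind the grasp point.
Start: joints at [1.179, 0.423, 1.63, -0, 1.089, -0.019], TCP at [0.228, 0.582, 0.192] pointing down, gripper open.
Joint ranges: [-3, 3], [-0.9, 2.11], [0.09, 2.58], [-1.31, 4.45], [0.11, 2.69], [-2.54, 2.54]. Speed limits (rad/s): [2.39, 2.39, 3.01, 3.14, 3.14, 3.14].

## Interface

Orientations are given as a unit quaternion [w, x, y, z].
In Python, from station import move_pose, movel, movej, command_gripper, wait, inverse_kinematics, read_camera, camera_info, MotionError, job_done, get_time, get_joint_pos, get_qvel, get_effort, get_tcp_pos, get_ee_rot, get_ft_force, get_ft_torque, get_grip_width gives the robot as it stands. Calls block until the motion is done:
- move_pose(position, orientation): joint-space move of the TCP to a pose.
- movel(position, frame=None, v=0.15, until_force=None): straight line of the TCP; frame=None keeps the orientation; v is the mean speed in m/s. With until_force (N) it stops when the force on the tool has changed by that much, and returns True; else False.
- movej(angles): joint-space move.
- command_gripper(opening): opening from 0.0 (shut) to 1.0 (fully open); the grip force is fixed at half the most; returns when the fingers have stopped.
- wait(seconds).
- inverse_kinematics(position, orientation): joint angles nearest the present ones, or None.
- read_camera(name): name is "scene" or "top"; returns the picture (384x512x3 uint8, red, green, blue); there is no depth.
- camera_info(name): a dict with "intrinsics" (3x3 intrinsics, pixels), "T" (4x4, takes a point from camera to world coordinates). Camera axes: x right, y up, looking along -z (the intrinsics and any distortion apply to the point x, -y, -z); pixel columns grow to the right and rows downward; lengths in m; the calibration is good to about 2 mm. A picture is of the moment at which its call begins. camera_info takes no time and is no camera call.
A pose or a line that the arm cannot do raises MotionError and nothing moves.
- job_done(): hands the job in, once; it reports no verdict.
Readings, each from a call of its own:
- get_time(): time.
- get_joint_pos(): joint angles.
- get_qvel(): joint speeds.
- get_effort(): joint torques, N m.
- get_tcp_pos(): TCP position.
- get_ee_rot(): TCP orientation.
- get_ft_force(): force on the tool from outside, world axes, zero at the start.
- get_ft_torque(): the same for the moment, N m.
- get_grip_width(): opening from 0.0 (shut) to 1.0 (fully open).
Only numpy, scipy, OpenCV 4.12 (cv2) and the standard library are available. Lean on these libraries where they do the work, as an engineer would, in place of code of your own. Each camera call takes 0.05 s, during which the arm holds its last target.

## Working session

There is one attempt and no reset: what is moved stays moved. The work goes in short steps, each a Python script; the robot and the scene stay as the last script left them, time stands still between calls to the robot, and variables do not carry over. Pictures are saved under pics/ and viewed, and the job is handed in when it is done.

```bash
ls; mkdir -p pics; python3 - <<'E'
from station import *
import cv2,numpy as np
for n in("scene","top"):
    im=read_camera(n); cv2.imwrite(f"pics/{n}0.png",cv2.resize(im[...,::-1],(800,600),interpolation=cv2.INTER_CUBIC)); cv2.imwrite(f"pics/{n}0_raw.png",im[...,::-1])
    i=camera_info(n); print(n,i)
print(get_time(),get_ee_rot())
E
```

```text
pics
scene {'intrinsics': array([[375.29852022,   0.        , 256.07992577],
       [  0.        , 375.29852022, 194.00611695],
       [  0.        ,   0.        ,   1.        ]]), 'T': array([[-0.14813833, -0.84911077,  0.5070167 ,  1.04897126],
       [ 0.98885917, -0.11961703,  0.08859636,  0.12200948],
       [-0.01458029,  0.51449262,  0.85737084,  1.00673434],
       [ 0.        ,  0.        ,  0.        ,  1.        ]])}
top {'intrinsics': array([[407.79688186,   0.        , 259.67424413],
       [  0.        , 407.79688186, 192.23251321],
       [  0.        ,   0.        ,   1.        ]]), 'T': array([[ 0.01833104,  0.9911643 , -0.13136704,  0.32676452],
       [-0.99980868,  0.01727481, -0.00917547,  0.02223716],
       [-0.00682506,  0.13151011,  0.99129133,  1.42418102],
       [ 0.        ,  0.        ,  0.        ,  1.        ]])}
0.1 [ 3.62688079e-04  8.25902021e-01  5.63813278e-01 -5.54683127e-04]
```

View pics/scene0.png

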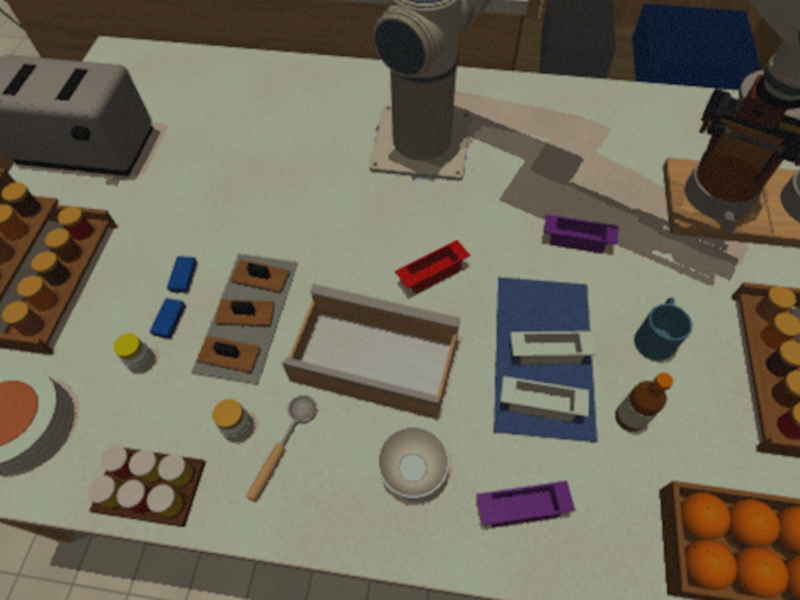

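View pics/top0.png

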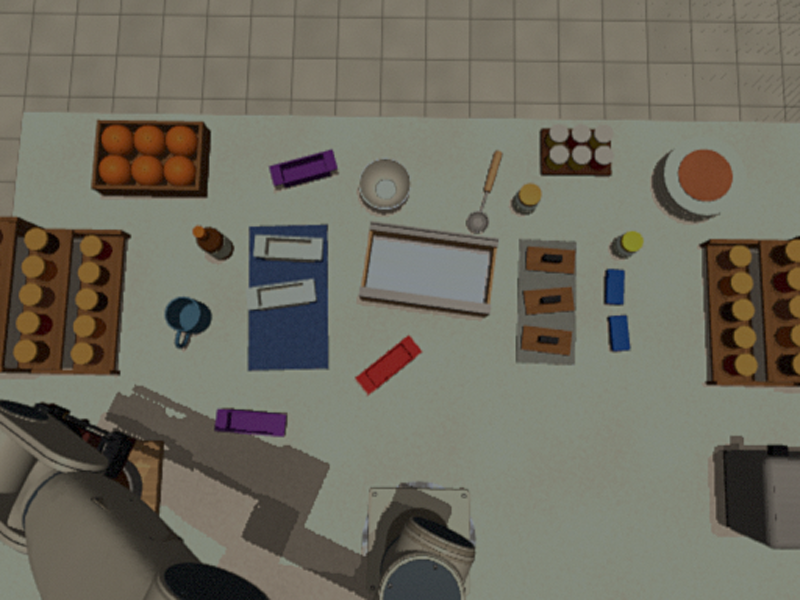

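Two white pans are on the blue mat, at top view (288,248) and (282,294). The red and two purple pan shapes are decoys. The blue packs are at (615,287) and (620,333), the covers at (550,260), (548,300) and (547,341), and the trough at (428,268). Next I'll enlarge these and measure.

```bash
cat > h.py <<'E'
import cv2,numpy as np
from station import *
from scipy.spatial.transform import Rotation as R
INF={n:camera_info(n) for n in("scene","top")}
def ray(n,uv):
    K,T=INF[n]["intrinsics"],INF[n]["T"]
    uv=np.atleast_2d(uv).astype(float)
    d=np.c_[(uv[:,0]-K[0,2])/K[0,0],-(uv[:,1]-K[1,2])/K[1,1],-np.ones(len(uv))]
    return T[:3,3],d@T[:3,:3].T
def plane(n,uv,z):
    o,d=ray(n,uv); return o+d*((z-o[2])/d[:,2])[:,None]
def proj(n,P):
    K,T=INF[n]["intrinsics"],INF[n]["T"]
    p=(np.atleast_2d(P)-T[:3,3])@T[:3,:3]
    return np.c_[K[0,2]+K[0,0]*p[:,0]/-p[:,2],K[1,2]-K[1,1]*p[:,1]/-p[:,2]]
def crop(im,x0,y0,x1,y1,s,name):
    cv2.imwrite(name,cv2.resize(im[y0:y1,x0:x1,::-1],None,fx=s,fy=s,interpolation=cv2.INTER_CUBIC))
E
python3 - <<'E'
from h import *
t=read_camera("top"); s=read_camera("scene")
crop(t,150,130,330,260,4,"pics/t1.png")
crop(t,310,130,430,250,5,"pics/t2.png")
crop(s,310,170,400,290,5,"pics/s1.png")
crop(s,170,170,300,280,5,"pics/s3.png")
crop(s,80,140,200,260,5,"pics/s2.png")
for p in [(178,160),(182,188),(270,170),(350,165),(394,184),(246,235)]: print(p,t[p[1],p[0]],cv2.cvtColor(t,cv2.COLOR_RGB2HSV)[p[1],p[0]])
E
```

```text
(178, 160) [130 136 127] [ 50  17 136]
(182, 188) [132 137 131] [ 55  11 137]
(270, 170) [132 139 139] [ 90  13 139]
(350, 165) [25 23 25] [150  20  25]
(394, 184) [ 28  55 101] [109 184 101]
(246, 235) [130  36  32] [  1 192 130]
```

View pics/t1.png

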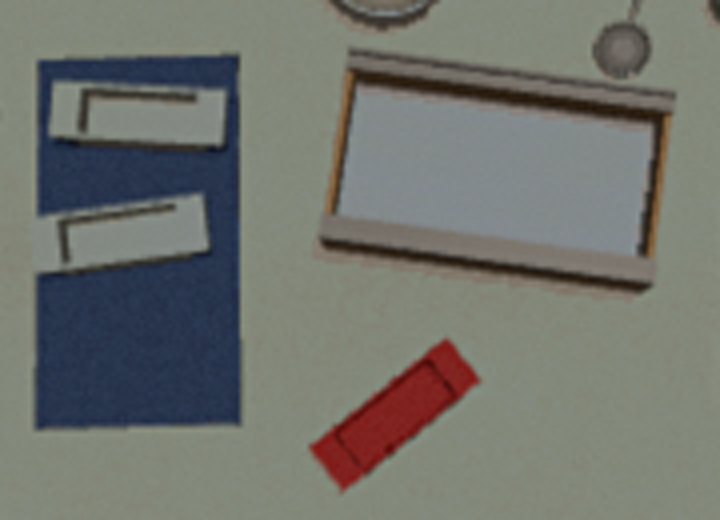

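View pics/t2.png

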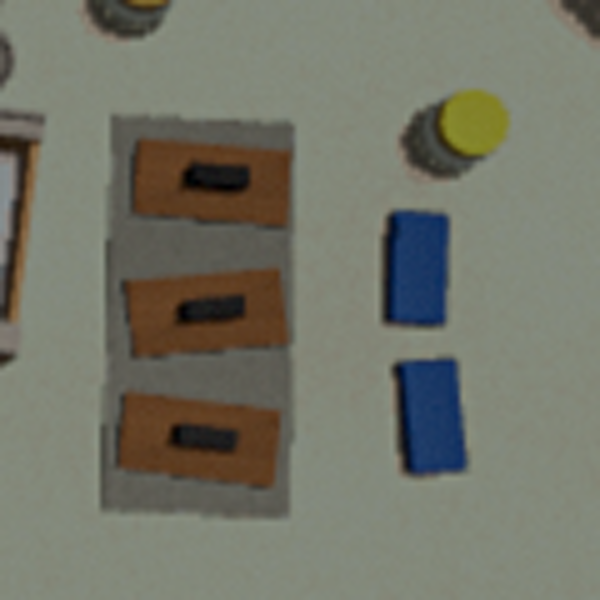

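View pics/s3.png

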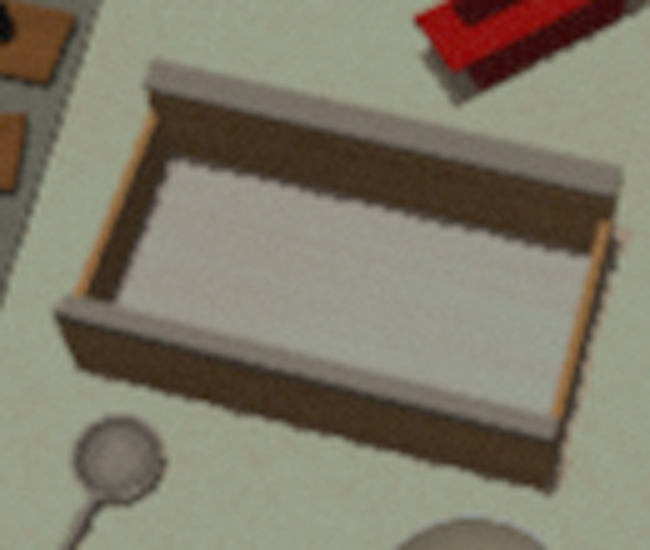

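View pics/s1.png

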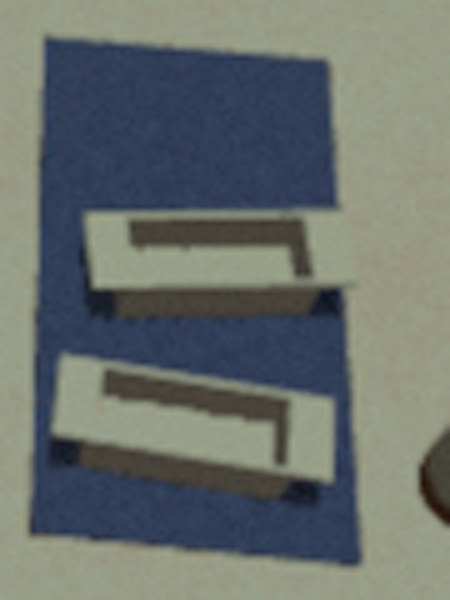

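View pics/s2.png

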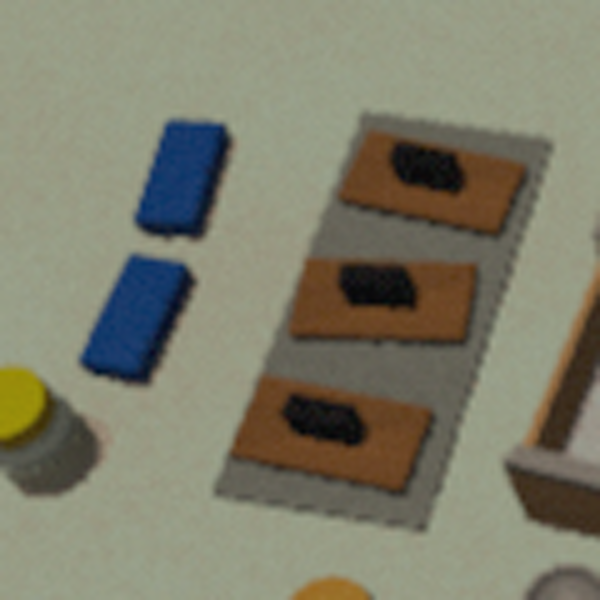

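```bash
cat >> h.py <<'E'
def gcrop(im,x0,y0,x1,y1,s,name,step=10):
    o=cv2.resize(im[y0:y1,x0:x1,::-1],None,fx=s,fy=s,interpolation=cv2.INTER_CUBIC)
    o=cv2.convertScaleAbs(o,alpha=1.6)
    for x in range((x0//step+1)*step,x1,step):
        X=int((x-x0+.5)*s); cv2.line(o,(X,0),(X,o.shape[0]),(0,255,255),1); cv2.putText(o,str(x),(X,10),0,.35,(0,0,255))
    for y in range((y0//step+1)*step,y1,step):
        Y=int((y-y0+.5)*s); cv2.line(o,(0,Y),(o.shape[1],Y),(0,255,255),1); cv2.putText(o,str(y),(0,Y),0,.35,(0,0,255))
    cv2.imwrite(name,o)
E
python3 - <<'E'
from h import *
t=cv2.imread("pics/top0_raw.png")[...,::-1]; s=cv2.imread("pics/scene0_raw.png")[...,::-1]
gcrop(t,225,138,325,208,8,"pics/gt.png"); gcrop(s,178,178,300,273,6.5,"pics/gs.png")
E
```

```text
(no output)
```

View pics/gt.png

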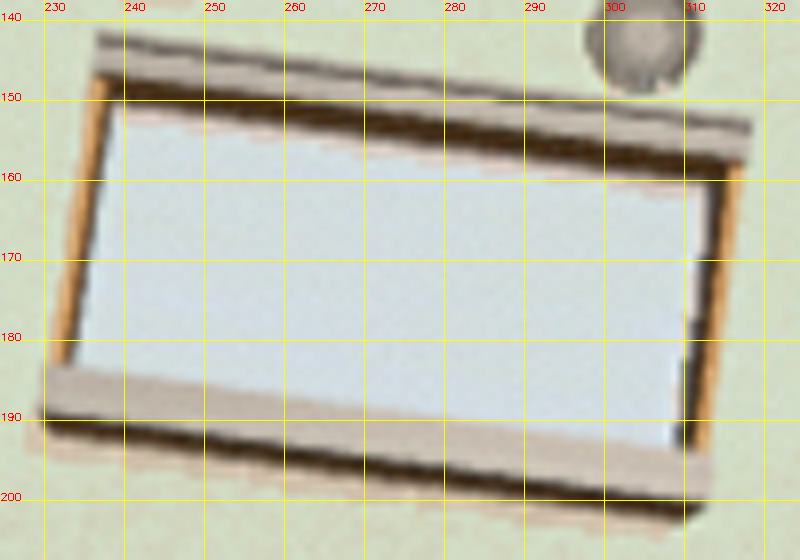

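View pics/gs.png

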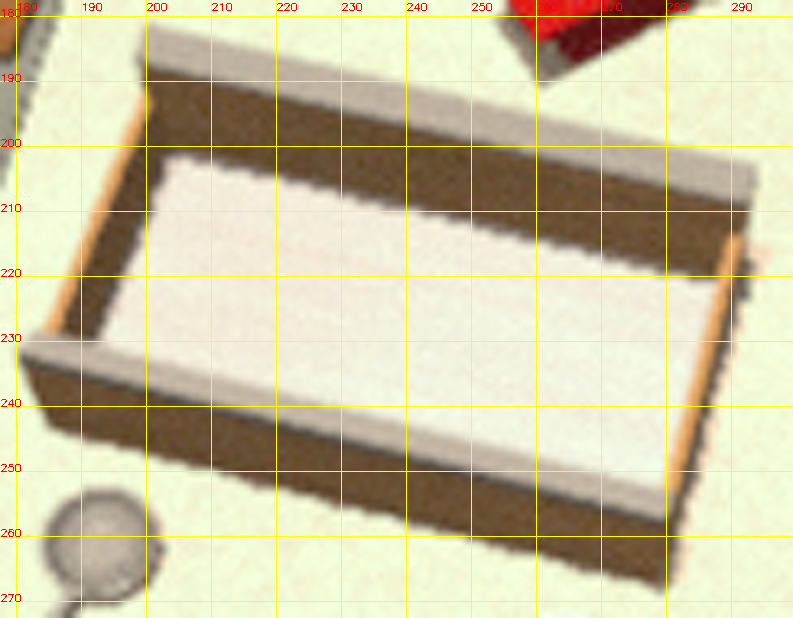

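```bash
cat > fit.py <<'E'
from h import *
from scipy.optimize import least_squares
L=[("top",-63,141,85,229.75,183.0),("top",-83,141,85,229.25,188.5),("top",-63,-141,85,313.5,193.75),("top",-83,-141,85,313,198.75),
("top",83,141,78,236.75,141.25),("top",83,-141,78,318.5,152.75),
("scene",-83,141,85,200.3,180.9),("scene",-83,-141,85,294.1,202.4),("scene",-63,141,85,198.7,187),("scene",-63,-141,85,292.9,208.7),
("scene",83,141,78,180.1,232.6),("scene",83,-141,78,280.3,257.8),("scene",83,141,0,185.2,243.3),("scene",83,-141,0,280.3,268.6)]
def res(p,L=L):
    r=[]
    for n,x,y,z,u,v in L:
        if n=="scene" and y<0 and x<-0: pass
        X,Y=(x)/1000,y/1000;c,s=np.cos(p[2]),np.sin(p[2])
        q=proj(n,[p[0]+c*X-s*Y,p[1]+s*X+c*Y,z/1000])[0]; r+=[q[0]-u,q[1]-v]
    return np.array(r)
for sel in (L[:6],L[6:],L):
    # scene left/right: image left is -y
    o=least_squares(lambda p:res(p,sel),[.55,0,0],loss='soft_l1'); print(o.x,np.degrees(o.x[2])); print(res(o.x,sel).reshape(-1,2).round(1).tolist())
E
sed -i 's/("scene",\(-\?83\|-63\),141/("scene",\1,@/g; s/("scene",\(-\?83\|-63\),-141/("scene",\1,141/g; s/@/-141/g' fit.py
python3 fit.py
```

```text
[ 0.58038362 -0.01244237 -0.11647458] -6.673502044327003
[[-0.1, -0.2], [-0.4, 0.2], [0.5, 0.3], [0.3, 1.2], [-0.7, -0.4], [0.3, -1.0]]
[ 0.58323193 -0.01131371 -0.12061615] -6.910796250379166
[[0.1, 0.4], [0.5, 0.5], [-0.6, -0.1], [0.1, 0.3], [0.0, -0.5], [0.4, -0.2], [-0.0, 0.3], [-0.7, -0.7]]
[ 0.58221747 -0.01175927 -0.11826697] -6.776198354893879
[[-0.3, -0.8], [-0.7, -0.4], [0.3, -0.2], [0.0, 0.7], [-0.8, -1.0], [0.1, -1.5], [-0.1, 0.2], [0.3, 0.1], [-0.8, -0.3], [-0.0, -0.2], [-0.0, -0.7], [0.4, -0.7], [-0.1, 0.1], [-0.8, -1.2]]
```

```bash
cat >> h.py <<'E'
def blobs(n,im,lo,hi,zt,roi=None,amin=40):
    hsv=cv2.cvtColor(im,cv2.COLOR_RGB2HSV); m=cv2.inRange(hsv,np.array(lo),np.array(hi))
    if roi: 
        k=np.zeros_like(m); k[roi[1]:roi[3],roi[0]:roi[2]]=255; m&=k
    out=[]
    for c in cv2.findContours(m,cv2.RETR_EXTERNAL,cv2.CHAIN_APPROX_NONE)[0]:
        if cv2.contourArea(c)<amin: continue
        P=plane(n,c[:,0,:],zt)[:,:2]*1000
        (cx,cy),(w,h),a=cv2.minAreaRect(P.astype(np.float32))
        if w<h: w,h,a=h,w,a+90
        out.append([round(cx,1),round(cy,1),round(w,1),round(h,1),round((a+90)%180-90,1),cv2.contourArea(c),c[:,0].mean(0).round().tolist()])
    return out
E
python3 - <<'E'
from h import *
t=read_camera("top"); s=read_camera("scene")
print("packs"); 
for n,i in(("top",t),("scene",s)):
    for b in blobs(n,i,(100,150,60),(120,255,255),.02): print(n,b)
print("covers")
for n,i in(("top",t),("scene",s)):
    for b in blobs(n,i,(3,110,50),(20,255,255),.014,(325,145,380,240) if n=="top" else (115,150,195,250)): print(n,b)
print("knobs")
for n,i in(("top",t),("scene",s)):
    for b in blobs(n,i,(0,0,0),(180,255,45),.042,(325,145,380,240) if n=="top" else (115,150,195,250),15): print(n,b)
hs=cv2.cvtColor(t,cv2.COLOR_RGB2HSV); print(hs[158,165:212].tolist()); print(hs[190,150:165].tolist())
E
```

```text
packs
top [450.4, -435.7, 73.3, 36.7, 4.3, 198.0, [396.0, 213.0]]
top [552.0, -427.5, 74.7, 34.7, -1.5, 197.5, [393.0, 183.0]]
scene [559.2, -426.8, 77.6, 37.3, -4.0, 239.5, [106.0, 203.0]]
scene [455.6, -433.7, 75.0, 37.6, 4.1, 205.0, [116.0, 174.0]]
covers
top [431.5, -276.3, 107.1, 52.1, 83.8, 424.5, [350.0, 217.0]]
top [520.7, -282.4, 107.1, 52.7, -83.8, 413.5, [351.0, 192.0]]
top [612.6, -287.0, 107.3, 52.4, 86.1, 410.5, [352.0, 166.0]]
scene [640.7, -151.1, 40.7, 22.1, 83.3, 63.5, [189.0, 239.0]]
scene [616.3, -286.2, 108.6, 54.5, 85.9, 558.5, [146.0, 226.0]]
scene [570.8, -156.5, 73.2, 18.8, -6.3, 80.5, [191.0, 219.0]]
scene [523.8, -281.3, 108.8, 53.3, -82.0, 367.5, [156.0, 199.0]]
scene [436.0, -275.0, 109.0, 54.5, 83.9, 325.0, [166.0, 176.0]]
knobs
top [430.7, -272.4, 40.8, 13.6, -89.0, 38.5, [350.0, 217.0]]
top [518.0, -278.9, 45.5, 13.7, -82.6, 39.0, [352.0, 191.0]]
top [608.7, -284.6, 41.3, 17.6, 89.4, 46.5, [353.0, 165.0]]
scene [621.7, -280.5, 49.4, 21.8, 86.0, 86.5, [144.0, 224.0]]
scene [529.3, -276.6, 45.2, 24.4, -82.0, 84.0, [155.0, 197.0]]
scene [443.3, -269.5, 49
[... 267 characters left out ...]
17, 136], [53, 15, 137], [53, 15, 137], [53, 15, 136], [53, 15, 138], [53, 15, 137], [53, 15, 137], [56, 15, 138], [53, 15, 138], [56, 15, 138], [53, 17, 138], [53, 17, 138], [56, 15, 139], [56, 15, 137], [60, 13, 139], [60, 13, 139], [60, 11, 137], [60, 13, 139], [56, 13, 138], [55, 11, 137], [56, 13, 138], [60, 11, 137], [65, 11, 137], [60, 9, 136], [60, 13, 140], [53, 14, 143], [78, 16, 79], [110, 126, 73], [110, 141, 78], [108, 64, 68], [41, 32, 134], [44, 27, 142]]
[[39, 26, 136], [36, 27, 134], [36, 26, 135], [36, 27, 134], [38, 28, 135], [40, 28, 136], [38, 28, 136], [39, 25, 135], [49, 15, 137], [53, 17, 138], [60, 13, 138], [51, 13, 136], [56, 15, 138], [56, 13, 138], [50, 18, 126]]
```

```bash
cat >> h.py <<'E'
TX,TY,TA=.5818,-.0119,np.radians(-6.8)
def tw(x,y,z): # trough mm -> world m
    c,s=np.cos(TA),np.sin(TA); x,y,z=x/1e3,y/1e3,z/1e3
    return np.array([TX+c*x-s*y,TY+s*x+c*y,z])
def quat(psi,tilt=0,axis=None):
    """jaws along psi (rad), pointing down; tilt about horizontal axis at angle axis (rad)"""
    c,s=np.cos(psi),np.sin(psi)
    M=np.array([[c,s,0],[s,-c,0],[0,0,-1.]])
    if tilt: M=R.from_rotvec(tilt*np.array([np.cos(axis),np.sin(axis),0])).as_matrix()@M
    q=R.from_matrix(M).as_quat(); return np.array([q[3],q[0],q[1],q[2]])
def best(p,psi,**k):
    """choose half turn with last joint most central"""
    q=[]
    for a in(psi,psi+np.pi):
        j=inverse_kinematics(list(p),list(quat(a,**k)))
        if j is not None: q.append((abs(j[5]),a))
    return min(q)[1]
def st(msg=""): print(msg,"t=%.1f"%get_time(),"tcp",np.round(get_tcp_pos(),4),"w=%.1fmm"%(get_grip_width()*88),"F",np.round(get_ft_force(),1))
E
cat > pack.py <<'E'
from h import *
import sys
px,py,a,ty=map(float,sys.argv[1:5])
psi=best([px,py,.15],np.radians(a+90)); q=list(quat(psi))
move_pose([px,py,.20],q); 
movel([px,py,.006],v=.2,until_force=15); st("down")
command_gripper(0.0); st("grip")
movel([px,py,.20],v=.25); st("lift")
psi2=TA+np.pi/2
if abs((psi2-psi+np.pi)%(2*np.pi)-np.pi)>np.pi/2: psi2+=np.pi
p=tw(0,ty,200); q=list(quat(psi2)); move_pose(list(p),q); st("over")
p[2]=.05; movel(list(p),v=.2)
p[2]=.010; print(movel(list(p),v=.05,until_force=6)); st("placed")
command_gripper(0.8); st("open")
p[2]=.20; movel(list(p),v=.25); st("up")
E
python3 pack.py .453 -.4347 4.2 -52
```

```text
down t=5.0 tcp [ 0.4537 -0.4354  0.0071] w=88.2mm F [ 0.3  0.  -0.4]
grip t=6.4 tcp [ 0.453  -0.4347  0.006 ] w=0.4mm F [-0.7 -0.3 -0.2]
lift t=7.3 tcp [ 0.4523 -0.434   0.1987] w=0.5mm F [ 0.1  0.8 -0.6]
over t=8.8 tcp [ 0.5756 -0.0643  0.1997] w=0.3mm F [-0.2  0.3 -0.7]
False
placed t=10.6 tcp [ 0.5758 -0.0636  0.0101] w=0.6mm F [-0.5 -0.1  0.8]
open t=11.8 tcp [ 0.5756 -0.0635  0.01  ] w=70.7mm F [ 0.7 -0.4 -0.4]
up t=12.7 tcp [ 0.5746 -0.0634  0.1988] w=70.3mm F [-0.1  0.3  0.3]
```

```bash
python3 - <<'E'
from h import *
t=read_camera("top"); s=read_camera("scene")
for n,i in(("top",t),("scene",s)):
    for b in blobs(n,i,(100,150,60),(120,255,255),.02): print(n,b)
cv2.imwrite("pics/t3.png",cv2.resize(t[...,::-1],(800,600))); cv2.imwrite("pics/s4.png",cv2.resize(s[...,::-1],(800,600)))
print(get_ee_rot(),R.from_quat(np.roll(get_ee_rot(),-1)).as_matrix().round(2))
E
```

```text
top [450.4, -435.2, 73.3, 36.3, 4.1, 198.0, [396.0, 213.0]]
top [552.0, -427.5, 74.7, 34.7, -1.5, 199.5, [393.0, 183.0]]
scene [559.2, -426.6, 77.7, 38.2, -3.4, 245.5, [107.0, 203.0]]
scene [456.7, -433.3, 77.1, 38.2, 4.1, 213.0, [116.0, 175.0]]
[-0.00111108 -0.66390079  0.74781873  0.00128882] [[-0.12 -0.99 -0.  ]
 [-0.99  0.12  0.  ]
 [-0.    0.   -1.  ]]
```

View pics/t3.png

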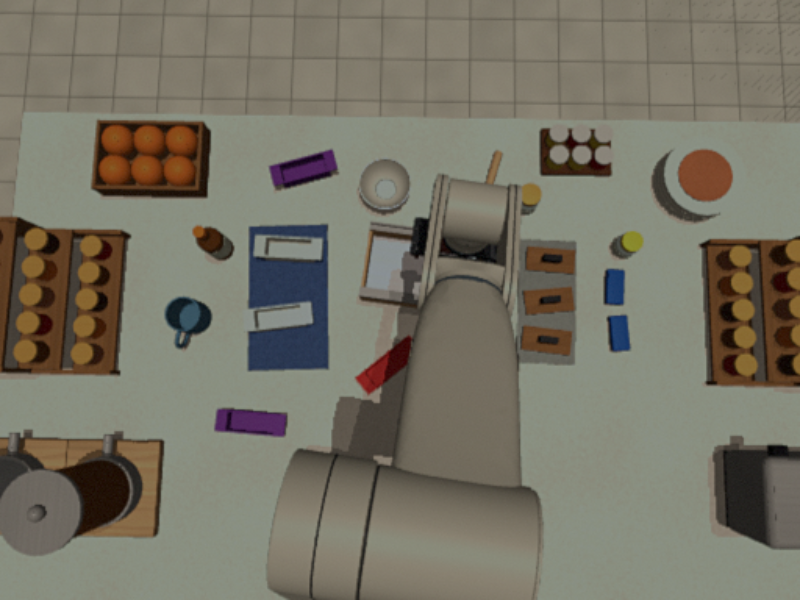

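View pics/s4.png

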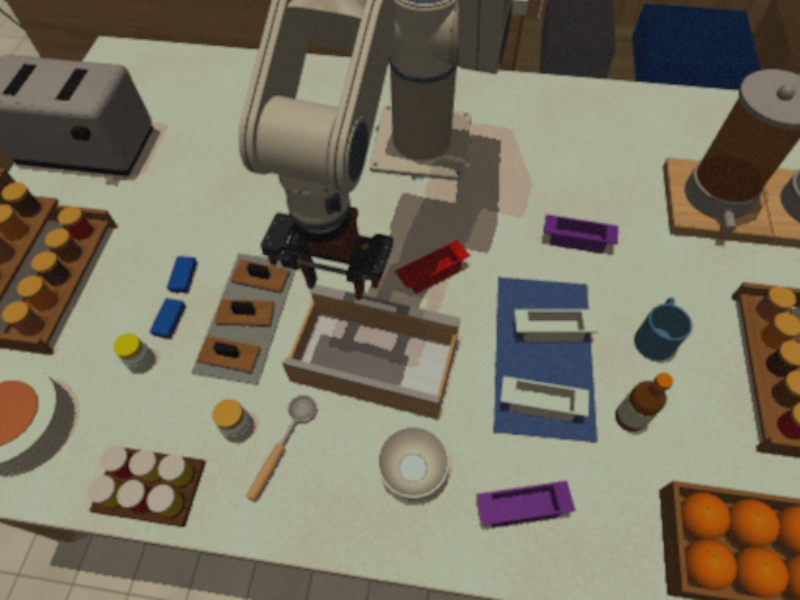

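```bash
python3 - <<'E'
from h import *
print(get_tcp_pos(), proj("scene",get_tcp_pos())*800/512,proj("top",get_tcp_pos())*800/512)
s=read_camera("scene"); crop(s,150,100,280,220,5,"pics/s5.png")
E
```

```text
[ 0.57438836 -0.06338508  0.19809382] [[337.65895774 297.51319508]] [[456.07232508 258.10396205]]
```

View pics/s5.png

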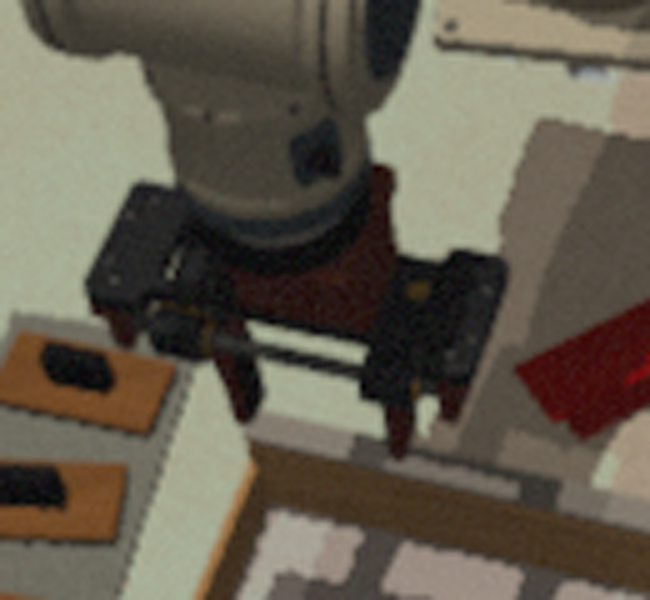

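```bash
python3 - <<'E'
from h import *
px,py=.4535,-.4345
psi=best([px,py,.15],np.radians(94.2)); q=list(quat(psi))
move_pose([px,py,.20],q); movel([px,py,.006],v=.2,until_force=15); st()
s=read_camera("scene"); crop(s,60,110,190,230,5,"pics/s6.png")
print(proj("scene",get_tcp_pos()))
command_gripper(0.42); st()
s=read_camera("scene"); crop(s,60,110,190,230,5,"pics/s7.png")
E
```

```text
t=15.4 tcp [ 0.4543 -0.4351  0.0071] w=70.2mm F [-0.   0.2  0.1]
[[116.73652649 176.1795477 ]]
 t=16.1 tcp [ 0.4535 -0.4345  0.0059] w=36.7mm F [-0.3 -0.5  0.1]
```

View pics/s6.png

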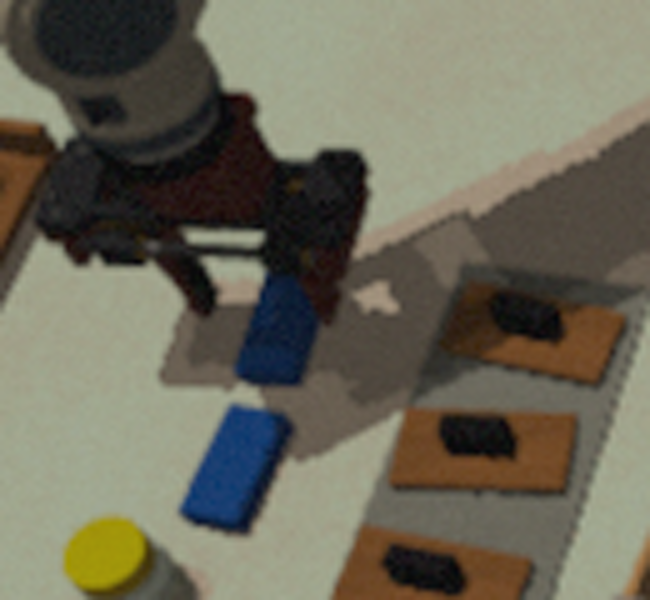

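View pics/s7.png

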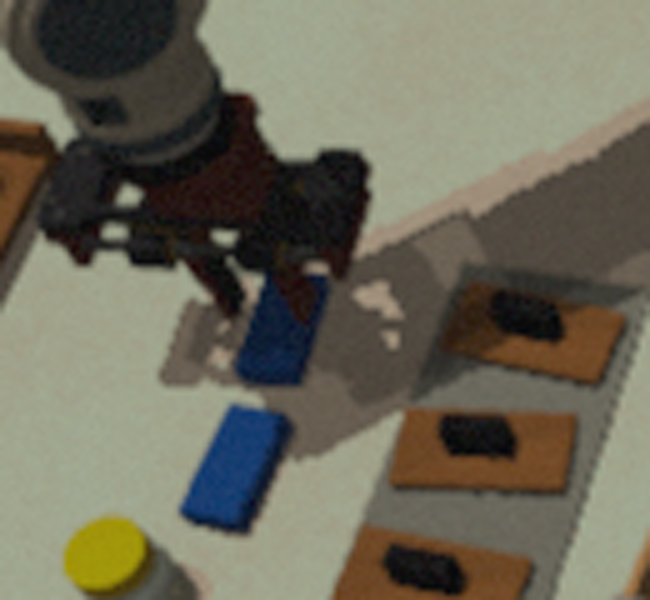

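```bash
python3 - <<'E'
from h import *
p=get_tcp_pos()
for h in(0,.01,.02,.03): print(h,proj("scene",p+[0,0,h]),proj("top",p+[0,0,h]))
M=R.from_quat(np.roll(get_ee_rot(),-1)).as_matrix();print(M.round(3))
print(get_joint_pos())
t=read_camera("top"); crop(t,330,150,460,280,5,"pics/t8.png")
E
```

```text
0 [[117.20548525 176.22239013]] [[394.41225036 212.01605656]]
0.01 [[116.16827255 174.48728268]] [[395.34080903 211.77452482]]
0.02 [[115.11614079 172.72721778]] [[396.28253121 211.52956906]]
0.03 [[114.04876574 170.94165305]] [[397.2376988  211.28111595]]
[[ 0.073 -0.997 -0.   ]
 [-0.997 -0.073  0.   ]
 [-0.     0.    -1.   ]]
[-7.82951255e-01  6.74584631e-01  1.71103397e+00  2.62244901e-07
  7.56086310e-01  7.14543281e-01]
```

View pics/t8.png

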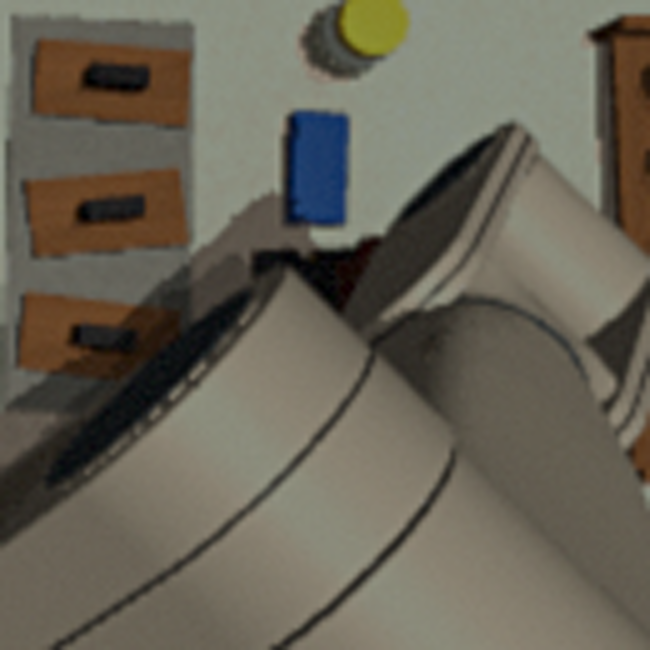

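```bash
python3 - <<'E'
from h import *
p=get_tcp_pos(); movel([p[0],p[1],.05],v=.2)
q=[.37,-.36]
command_gripper(0); movel(q+[.03],v=.25)
for o in (0,.6):
    if o: movel(q+[.02],v=.1); command_gripper(o)
    print(movel(q+[-.03],v=.03,until_force=4)); st(o)
s=read_camera("scene"); crop(s,90,80,220,200,5,"pics/s9.png"); print(proj("scene",get_tcp_pos()))
movel(q+[.1],v=.2); st()
E
```

```text
False
0 t=20.1 tcp [ 0.37   -0.3601 -0.0299] w=0.5mm F [-0.2  0.4  0.4]
False
0.6 t=23.5 tcp [ 0.3701 -0.3601 -0.0298] w=52.8mm F [ 0.1  0.5 -0.1]
[[149.86035292 164.34763174]]
 t=24.3 tcp [ 0.3695 -0.3595  0.0994] w=52.6mm F [0.1 0.2 0. ]
```

View pics/s9.png

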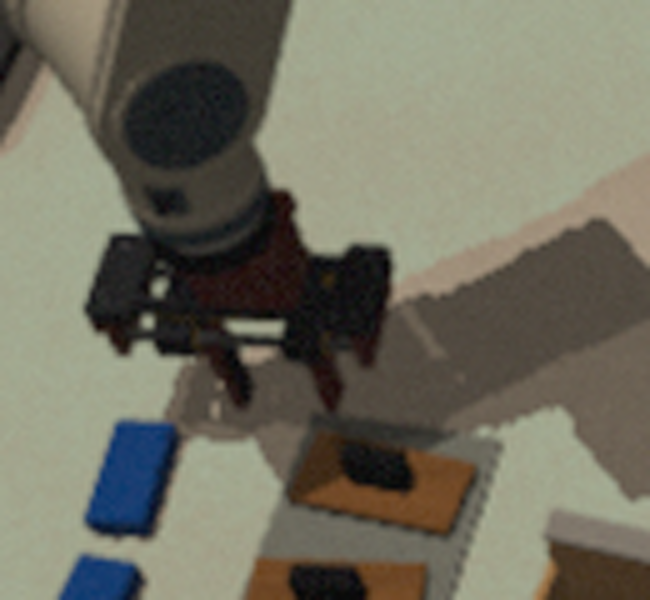

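```bash
python3 - <<'E'
from h import *
q=[.37,-.36]
movel(q+[-.025],v=.25)
print(movel(q+[-.065],v=.03,until_force=4)); st("open")
movel(q+[-.0],v=.2)
command_gripper(0)
movel(q+[-.02],v=.2)
print(movel(q+[-.065],v=.03,until_force=4)); st("shut")
movel(q+[.1],v=.2)
E
```

```text
True
open t=25.4 tcp [ 0.3704 -0.3604 -0.0302] w=53.1mm F [-0.5  0.3  6.5]
True
shut t=27.5 tcp [ 0.3702 -0.3602 -0.0303] w=0.7mm F [-0.6  0.4  7.9]
```

The probe shows the real fingertips touch the counter when the reported TCP is at z = -0.030. The tool point is therefore reported 30 mm too far out, and I'll compensate for that.

Pack A gripped and placed (the syntax error is from an unrelated stray line). Now pack B.

```bash
python3 pack.py .5555 -.4272 -2.7 52 && python3 - <<'E'
from h import *
# get out of the way
q=quat(np.pi/2+TA+np.pi*0)
p=[.35,.30,.2]; psi=best(p,0.); mp(p,quat(psi)); st()
t=read_camera("top"); s=read_camera("scene")
crop(t,150,130,380,260,3.4,"pics/t10.png"); crop(s,170,150,400,290,3.4,"pics/s10.png")
for n,i in(("top",t),("scene",s)):
    for b in blobs(n,i,(100,150,60),(120,255,255),.026): print(n,b)
E
```

```text
down t=38.9 tip [ 556.2 -427.7    6.8] w=75.1mm F [ 0.6  0.1 -0.3]
grip t=39.6 tip [ 555.8 -427.5    6.6] w=40.0mm F [-1.1 -0.5  3.5]
lift t=40.4 tip [ 554.6 -426.4  168.4] w=40.1mm F [-0.2  0.4 -0.8]
over t=42.1 tip [588.3  38.9 170. ] w=39.9mm F [-0.2 -0.2 -0.7]
True
placed t=43.5 tip [587.4  39.8  12.2] w=40.0mm F [ 0.3 -0.3  1.9]
open t=44.1 tip [587.   39.7  12.4] w=70.4mm F [ 0.2  0.4 -0.9]
up t=44.9 tip [587.1  39.7 169.1] w=70.3mm F [ 0.5 -1.2  0.6]
 t=46.3 tip [350.4 299.7 199.5] w=70.5mm F [ 0.3  0.3 -0.3]
top [569.6, -62.7, 75.6, 35.7, -5.6, 191.0, [288.0, 176.0]]
top [583.8, 39.8, 76.2, 35.2, -6.5, 186.5, [259.0, 172.0]]
scene [591.4, 40.8, 77.9, 37.2, -7.3, 284.5, [257.0, 231.0]]
scene [577.2, -60.9, 78.2, 38.3, -7.3, 279.5, [223.0, 222.0]]
```

View pics/t10.png

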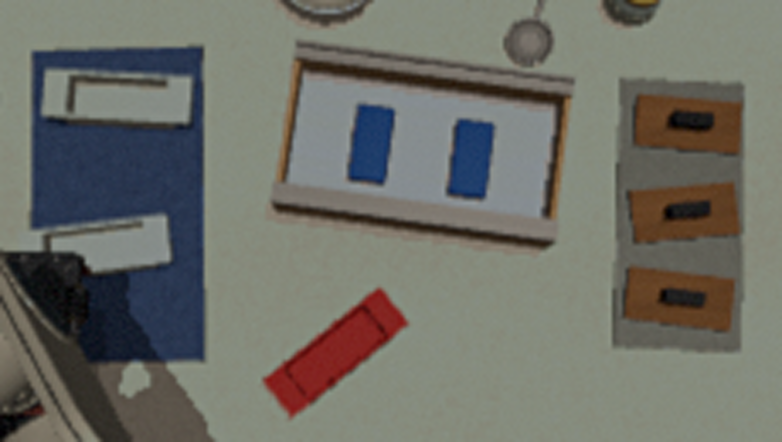

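View pics/s10.png

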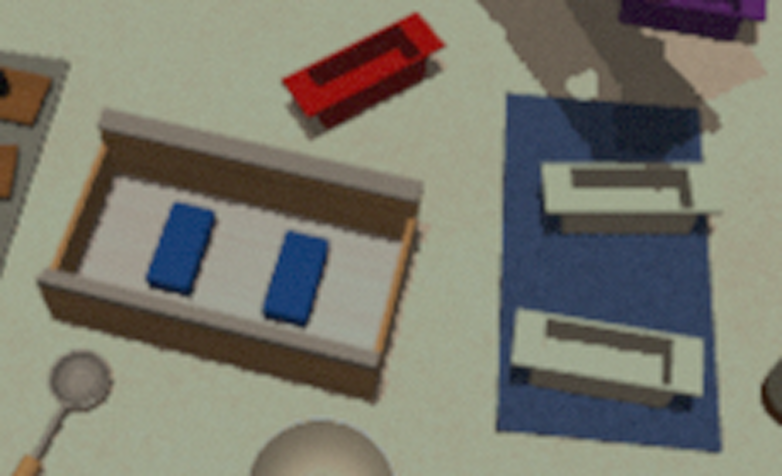

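```bash
python3 - <<'E'
from h import *
p=[.45,-.15,.2]; psi=best(p,np.pi/2); mp(p,quat(psi)); st()
t=read_camera("top"); s=read_camera("scene"); cv2.imwrite("pics/t11r.png",t[...,::-1]);cv2.imwrite("pics/s11r.png",s[...,::-1])
gcrop(t,152,140,216,215,8,"pics/t11.png",5); gcrop(s,315,195,395,275,7.5,"pics/s11.png",5)
E
```

```text
t=48.0 tip [ 450.1 -149.4  200. ] w=70.3mm F [0.3 0.3 0.6]
```

View pics/t11.png

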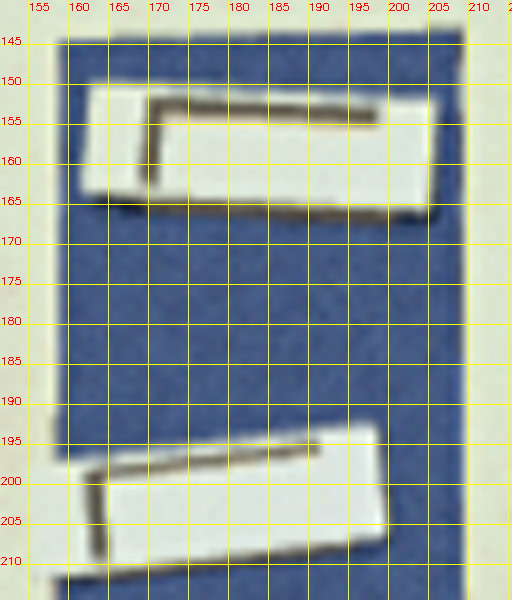

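View pics/s11.png

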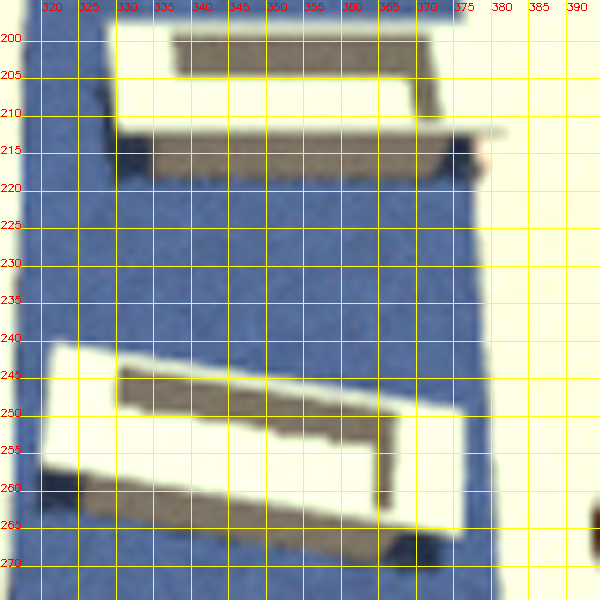

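```bash
python3 - <<'E'
from h import *
z=.043
P1t=plane("top",[(162.75,149.5),(206,151.75),(205.25,165.75),(161.75,163.5)],z)[:,:2]*1e3
P1s=plane("scene",[(321.6,240.1),(376.2,248.9),(376.5,266.1),(320.1,256.5)],z)[:,:2]*1e3
for P in(P1t,P1s):
    r=cv2.minAreaRect(P.astype(np.float32)); e=(P[1]-P[0]+P[2]-P[3]); print(P.mean(0).round(1),r,np.degrees(np.arctan2(e[1],e[0])))
# P2: end at -y
for n,c,far in(("top",[(198.4,192.4),(199.75,207.0)],[(158.4,197),(158.4,212)]),("scene",[(330.1,212.1),(328.8,197.8)],[(381.8,212.2),(376,197.5)])):
    C=plane(n,c,z)[:,:2]*1e3; F=plane(n,far,z)[:,:2]*1e3
    d=(F-C).sum(0); d/=np.linalg.norm(d); print(n,C.round(1).tolist(),np.linalg.norm(C[0]-C[1]),"ang",np.degrees(np.arctan2(d[1],d[0])),"centre",(C.mean(0)+75*d).round(1), np.linalg.norm(F-C,axis=1))
E
```

```text
[626.1 299.3] ((626.09375, 299.267578125), (151.53330993652344, 49.5053596496582), 87.9655532836914) -92.05706641186134
[628.8 299.4] ((628.944091796875, 299.7572326660156), (151.1232147216797, 49.74039077758789), 88.04914093017578) 87.91634022718576
top [[505.6, 244.5], [455.5, 238.0]] 50.443779102623246 ang 97.78643729425248 centre [470.4 315.6] [137.42388988 141.45361516]
scene [[509.6, 244.2], [461.9, 238.1]] 48.09784460055691 ang 98.1910834762161 centre [475.1 315.4] [149.14509726 139.48872161]
```

```bash
cat > pan.py <<'E'
from h import *
import sys
def panpose(ty,th,ex,ez):
    """tip position & quat for a pan tilted th deg whose near flange-end bottom edge is at trough x=ex,z=ez"""
    t=np.radians(th); c,s=np.cos(t),np.sin(t)
    rot=lambda x,z:np.array([x*c-z*s,x*s+z*c])
    o=np.array([ex,ez])-rot(-75,36)      # pan origin
    g=o+rot(GX,6)
    return tw(g[0],ty,g[1]),quat(PSI2,tilt=-t if t else 0,axis=TA+np.pi/2)
GX=0
def choose(p1,a1,p2,a2):
    b=[]
    for k in(0,1):
        for m in(0,1):
            A,B=a1+k*np.pi,a2+m*np.pi
            j1=inverse_kinematics(cmd(p1,quat(A)),list(quat(A))); j2=inverse_kinematics(cmd(p2,quat(B)),list(quat(B)))
            if j1 is None or j2 is None: continue
            j=max(abs(j1[5]),abs(j2[5])); b.append((j,A,B,j1[5],j2[5]))
    b.sort(); return b
E
cat > pan1.py <<'E'
from pan import *
import pan
px,py,a,ty=map(float,sys.argv[1:5])
b=choose([px,py,.1],np.radians(a-90),tw(0,ty,200),TA+np.pi/2); print(np.round(b,2))
_,psi,psi2,_,_=b[0]
q=quat(psi); 
mp([px,py,.12],q); command_gripper(.88)
ml([px,py,.009],q,.2,12); st("down")
command_gripper(0.0); st("grip")
ml([px,py,.20],q,.25); st("lift")
open("psi2","w").write(repr(float(psi2)))
if get_grip_width()*88<44: sys.exit("missed")
pan.PSI2=psi2
ml(tw(0,ty,220),quat(psi2),.25); st("over")
p,qq=panpose(ty,22,-56,150); ml(p,qq,.15); st("tilted")
s=read_camera("scene"); t=read_camera("top"); cv2.imwrite("pics/tilt_s%d.png"%ty,s[...,::-1])
gcrop(s,170,110,310,230,5.5,"pics/tilt_s_g%d.png"%ty,10)
# expected pixels of pan corners
o=np.array([-56,150.]); th=np.radians(22)
rot=lambda x,z:np.array([x*np.cos(th)-z*np.sin(th),x*np.sin(th)+z*np.cos(th)])
oo=o-rot(-75,36)
for x in(-75,75):
    for y in(-24,24):
        r=oo+rot(x,40); print(x,y,proj("scene",tw(r[0],ty+y,r[1])).round(1))
E
python3 pan1.py .6275 .2995 88 -50
```

```text
[[ 1.56 -0.03  4.59  0.46  1.56]
 [ 1.58 -0.03  1.45  0.46 -1.58]]
down t=51.0 tip [628.2 299.8   9.7] w=77.1mm F [-0.5 -0.6  0.8]
grip t=51.6 tip [627.8 299.7   9.8] w=48.0mm F [-1.8 -1.6  6.9]
lift t=52.5 tip [626.4 299.  198.2] w=47.5mm F [-0.4  0.1 -1.8]
over t=54.3 tip [575.9 -60.9 219.8] w=47.8mm F [ 0.2 -0.5 -1.7]
tilted t=55.0 tip [601.1 -64.1 150.7] w=47.7mm F [-0.1 -0.1 -2.1]
-75 -24 [[216.7 180.1]]
-75 24 [[233.6 183.9]]
75 -24 [[196.  214.2]]
75 24 [[214.9 218.8]]
```

View pics/tilt_s_g-50.png

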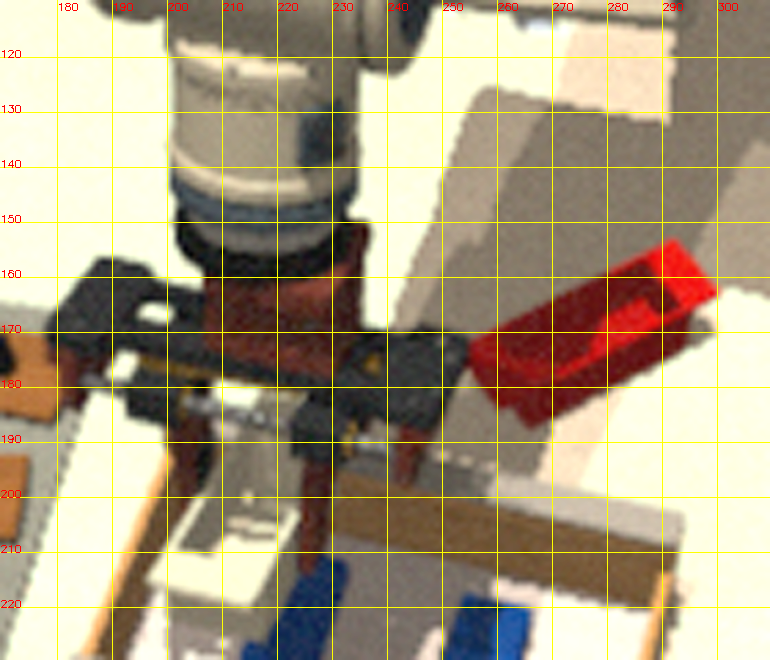

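The tilted pan's far corners appear at (196.8,215) and (214.0,219.5). I predicted (196.0,214.2) and (214.9,218.8), so the tool model holds under tilt. Inserting now.

```bash
cat > pan2.py <<'E'
from pan import *
import pan
pan.PSI2=float(open("psi2").read()); ty=float(sys.argv[1])
def go(th,ex,ez,v=.05,f=None):
    p,q=panpose(ty,th,ex,ez); r=ml(p,q,v,f); return r
go(22,-56,90,.15); print(go(22,-56,70,.05,5)); st("low")
if get_grip_width()*88<44: sys.exit("lost")
print(go(22,-66,70,.04,6)); st("in66")
print(go(20,-72,70,.04,6)); st("in72")
x=-73
hit=go(20,-82,70,.03,6); st("push %s"%hit)
p0,q0=panpose(ty,20,-82,70); 
d=(tip()-p0)[:2]@np.array([np.cos(TA),np.sin(TA)])*1000; print("flange end x at stop ~",-82+d)
E
python3 pan2.py -50
```

```text
False
low t=56.2 tip [600.3 -64.5  70. ] w=48.0mm F [-1.  -0.3 -2.6]
False
in66 t=56.6 tip [590.3 -63.3  70.4] w=47.8mm F [ 0.5 -0.3 -1.6]
False
in72 t=56.9 tip [585.  -62.6  67.6] w=47.6mm F [ 0.8 -0.8 -1.7]
push True t=57.2 tip [578.5 -61.9  68. ] w=48.0mm F [ 2.7 -0.6 -0.4]
flange end x at stop ~ -78.04415569626437
```

```bash
cat > pan3.py <<'E'
from pan import *
import pan
pan.PSI2=float(open("psi2").read()); ty=float(sys.argv[1]); ex=float(sys.argv[2])
def go(th,ex,ez,v=.05,f=None):
    p,q=panpose(ty,th,ex,ez); return ml(p,q,v,f)
go(20,ex,70,.05)
for th in(15,10,6,3):
    r=go(th,ex,69.3,.04,12); st("th%d %s"%(th,r))
    if r: break
r=go(0,ex,68.8,.03,6); st("flat %s"%r)
E
python3 pan3.py -50 -75.8
```

```text
th15 False t=57.9 tip [580.2 -62.   59.4] w=47.9mm F [-0.   0.4 -1.9]
th10 False t=58.2 tip [578.8 -61.9  52.6] w=47.8mm F [ 0.3  0.6 -2.3]
th6 False t=58.5 tip [577.6 -61.7  47.2] w=48.4mm F [-0.6  0.2 -1.1]
th3 False t=58.8 tip [576.5 -61.6  43.2] w=48.1mm F [-0.2  0.3 -2.4]
flat False t=59.2 tip [575.2 -61.5  38.9] w=47.5mm F [ 0.2 -0.2 -1.3]
```

```bash
cat > pan4.py <<'E'
from pan import *
import pan
pan.PSI2=float(open("psi2").read()); ty=float(sys.argv[1]); ex=float(sys.argv[2])
p,q=panpose(ty,0,ex,66); print(ml(p,q,.02,3)); st("down")
command_gripper(.78); st("open")
p[:2]=tip()[:2]
p[2]=.13; ml(p,q,.15); st("up")
p=[.42,-.15,.22]; mp(p,q)
s=read_camera("scene"); t=read_camera("top"); cv2.imwrite("pics/t12r.png",t[...,::-1]);cv2.imwrite("pics/s12r.png",s[...,::-1])
gcrop(s,170,160,400,290,3.4,"pics/s12.png",10); gcrop(t,150,130,330,210,4.4,"pics/t12.png",10)
E
python3 pan4.py -50 -75.8
```

```text
True
down t=59.4 tip [575.3 -61.5  38.4] w=47.8mm F [-1.2  0.2  6.1]
open t=59.9 tip [574.8 -61.4  37.4] w=68.6mm F [ 0.5 -0.6  1.1]
up t=60.7 tip [574.2 -61.4 129.5] w=68.5mm F [-0.2  0.7 -0.5]
```

View pics/s12.png

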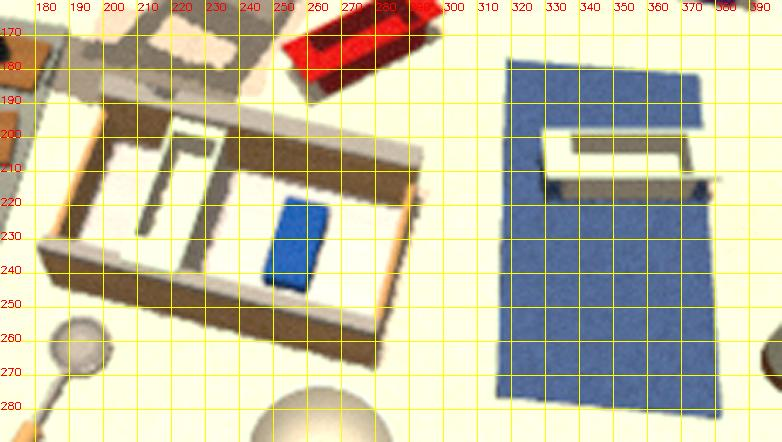

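View pics/t12.png

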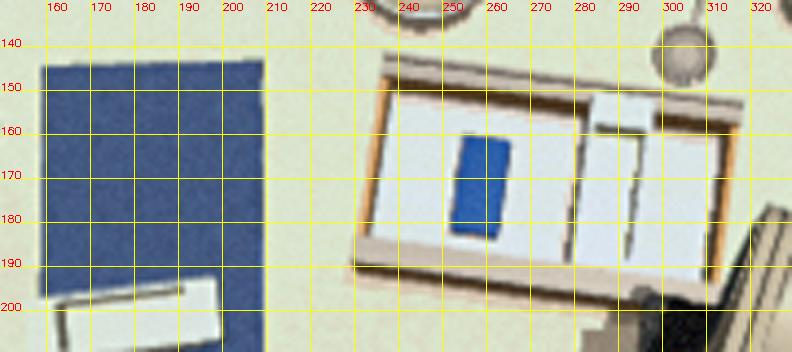

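First pan is hung and looks level, with its far flange inside the upstand. The second pan hasn't moved since I measured it.

```bash
python3 pan1.py .4728 .3155 98 52 && python3 pan2.py 52
```

```text
[[ 1.4   0.14  1.45  0.43 -1.4 ]
 [ 1.74  0.14  4.59  0.43  1.74]]
down t=64.4 tip [473.2 315.8   9.5] w=77.7mm F [ 0.7 -0.7  0.4]
grip t=65.0 tip [473.1 315.7   9.6] w=47.9mm F [-1.2 -0.1  6.1]
lift t=65.9 tip [471.8 314.9 198.6] w=48.0mm F [ 0.3  0.  -2.2]
over t=67.5 tip [587.5  40.1 219.3] w=48.0mm F [ 0.1  0.7 -2.4]
tilted t=68.2 tip [612.9  37.3 150.7] w=48.2mm F [-0.2 -0.6 -2. ]
-75 -24 [[252.9 188.3]]
-75 24 [[270.3 192.2]]
75 -24 [[236.6 224. ]]
75 24 [[256.1 228.8]]
False
low t=69.4 tip [612.4  36.8  70. ] w=48.3mm F [ 0.  -0.6 -1.7]
False
in66 t=69.8 tip [602.4  38.1  70.4] w=48.3mm F [-0.   0.  -2.3]
False
in72 t=70.2 tip [597.   38.7  67.6] w=48.0mm F [ 0.3  0.1 -3.1]
push True t=70.5 tip [590.8  39.7  68. ] w=47.6mm F [ 2.8 -0.7 -0.5]
flange end x at stop ~ -77.90237380801759
```

View pics/tilt_s_g52.png

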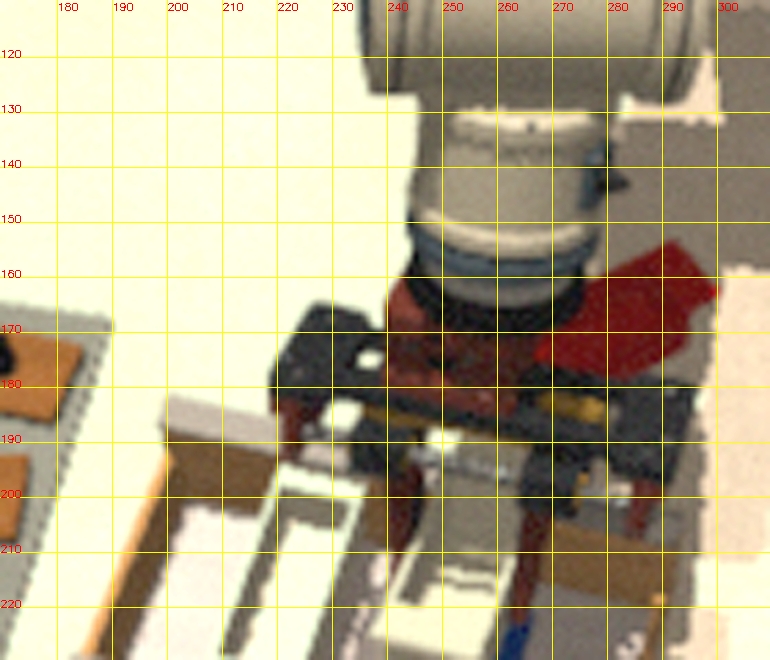

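The pan is held tilted as expected, with its far end near (240,225) and its flange in the slot. Rotating it down.

```bash
python3 pan3.py 52 -75.6 && python3 pan4.py 52 -75.6
```

```text
th15 False t=71.1 tip [592.5  39.   59.4] w=47.7mm F [-0.3  0.3 -2.7]
th10 False t=71.5 tip [591.1  39.1  52.6] w=48.2mm F [-0.2  0.4 -1.5]
th6 False t=71.8 tip [589.9  39.4  47.2] w=47.7mm F [-0.   0.4 -1.7]
th3 False t=72.0 tip [588.9  39.5  43.2] w=47.9mm F [-0.6 -1.  -1.1]
flat False t=72.4 tip [587.6  39.8  38.9] w=47.8mm F [ 0.2  0.1 -1.4]
True
down t=72.6 tip [587.6  39.8  38.4] w=47.8mm F [-1.8  0.   4.6]
open t=73.1 tip [587.   39.7  37.4] w=68.2mm F [-1.2 -0.9 -0.2]
up t=73.9 tip [586.5  39.7 129.5] w=68.5mm F [0.3 0.3 0.5]
```

View pics/s12.png

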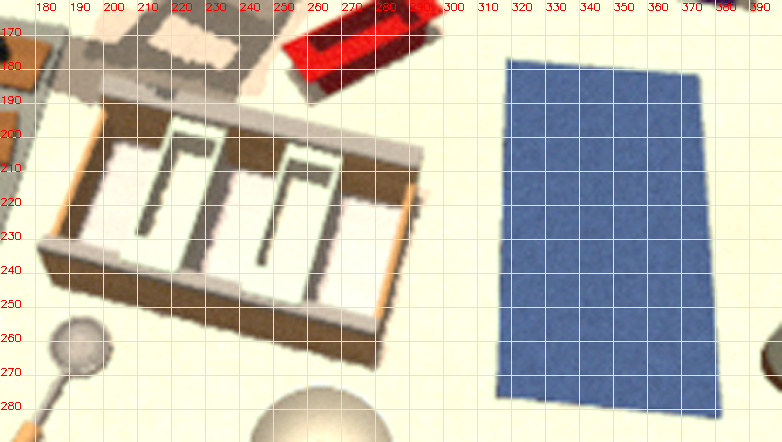

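```bash
python3 - <<'E'
from h import *
t=cv2.imread("pics/t12r.png")[...,::-1]; s=cv2.imread("pics/s12r.png")[...,::-1]
gcrop(t,225,138,325,208,8,"pics/gt2.png"); gcrop(s,178,178,300,273,6.5,"pics/gs2.png")
for n,i in(("top",t),("scene",s)):
    for b in blobs(n,i,(3,110,50),(20,255,255),.014,(325,145,380,240) if n=="top" else (115,150,185,250)): print(n,b)
E
```

```text
top [532.6, -300.3, 69.2, 31.7, -89.0, 85.5, [357.0, 187.0]]
top [612.6, -287.1, 107.1, 52.4, 86.1, 409.5, [352.0, 166.0]]
scene [616.3, -286.2, 108.6, 54.5, 85.9, 556.5, [146.0, 226.0]]
scene [523.8, -281.0, 108.2, 53.3, -82.0, 367.5, [156.0, 199.0]]
scene [435.7, -275.0, 109.0, 54.5, 83.8, 440.5, [166.0, 176.0]]
```

View pics/gs2.png

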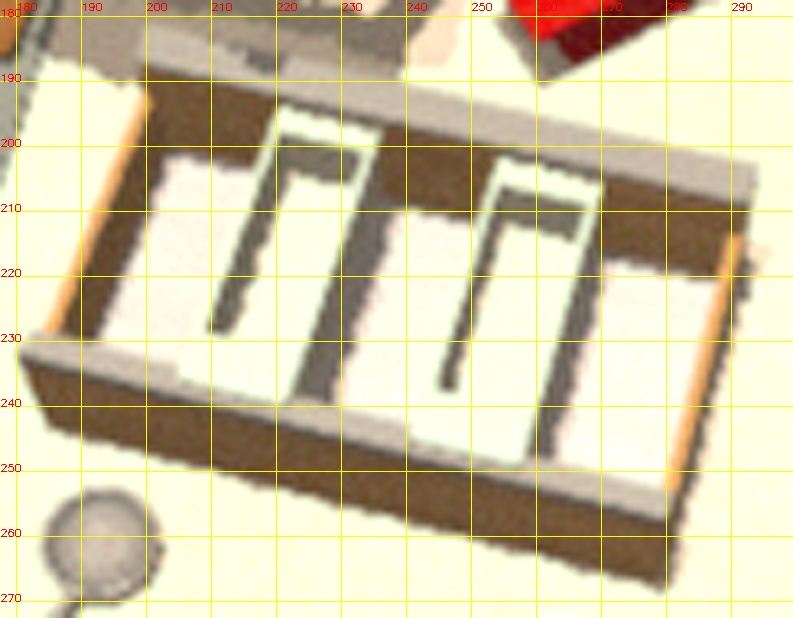

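View pics/gt2.png

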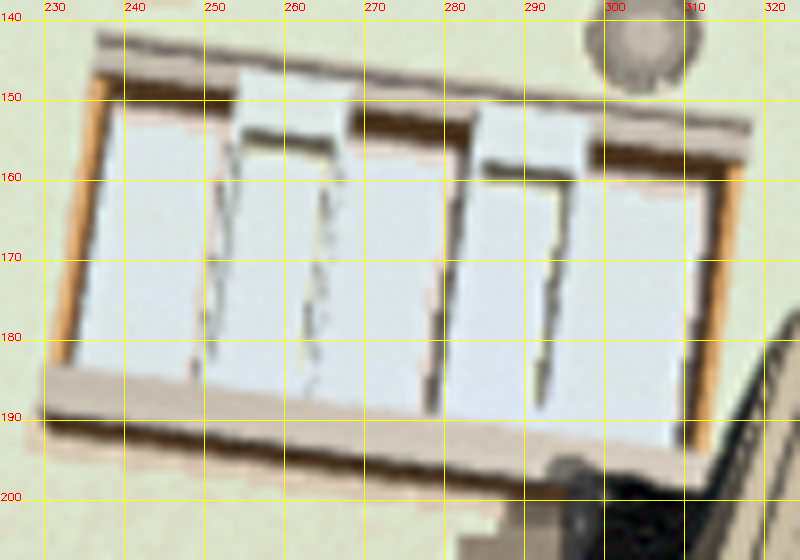

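Both pans hang square across the trough: their far flanges lie on the ledge and their near ends disappear under the lip. Now the covers, starting with the far one at top pixel (352,166).

```bash
cat > cover.py <<'E'
from pan import *
px,py,a,ty=map(float,sys.argv[1:5])
b=choose([px,py,.1],np.radians(a-90),tw(0,ty,200),TA+np.pi/2); print(np.round(b,2))
_,psi,psi2,_,_=b[0]
q=quat(psi)
mp([px,py,.10],q); command_gripper(.55)
ml([px,py,.016],q,.2,10); st("down")
command_gripper(0.0); st("grip")
ml([px,py,.17],q,.25); st("lift")
if get_grip_width()*88<10: sys.exit("missed")
q=quat(psi2); ml(tw(-.6,ty,170),q,.25); st("over")
ml(tw(-.6,ty,100),q,.2); st("pre")
s=read_camera("scene"); gcrop(s,170,120,310,260,4.2,"pics/cov%d.png"%ty,10)
E
python3 cover.py .6145 -.2866 86 -50
```

```text
[[ 1.56 -0.07  4.59 -0.38  1.56]
 [ 1.58 -0.07  1.45 -0.38 -1.58]]
down t=77.3 tip [ 612.8 -285.8   13.8] w=48.5mm F [-2.1  0.3  6.3]
grip t=77.9 tip [ 613.7 -286.1   13.8] w=13.8mm F [ 2.1 -0.6  5.7]
lift t=78.7 tip [ 613.2 -286.   168.3] w=14.1mm F [-0.8 -0.1 -2.3]
over t=80.5 tip [575.1 -61.7 169.5] w=13.9mm F [ 0.3 -0.1 -0.8]
pre t=81.0 tip [575.4 -61.7 100. ] w=13.9mm F [ 0.   0.3 -1.7]
```

View pics/cov-50.png

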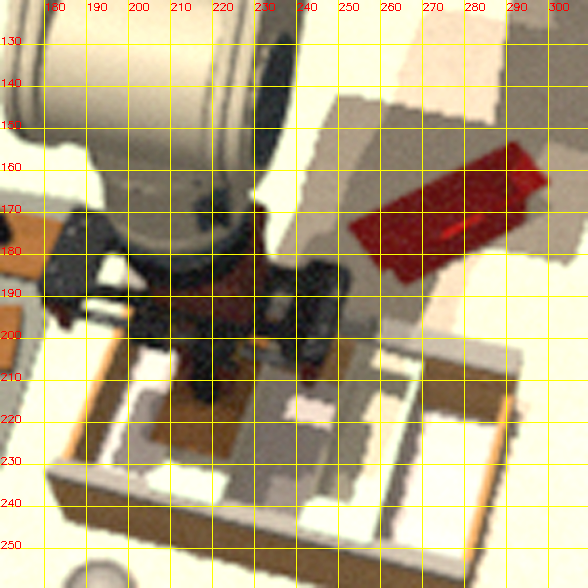

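```bash
python3 - <<'E'
from h import *
for y in(-27,27): print(proj("scene",tw(54-.6,-50+y,100)),proj("scene",tw(54-.6,-50+y,96)))
s=read_camera("scene"); gcrop(s,190,190,260,245,10,"pics/c2.png",5)
E
```

```text
[[204.73121038 224.13896921]] [[204.92634165 224.79833131]]
[[223.80338859 228.80942151]] [[223.93509314 229.45810714]]
```

View pics/c2.png

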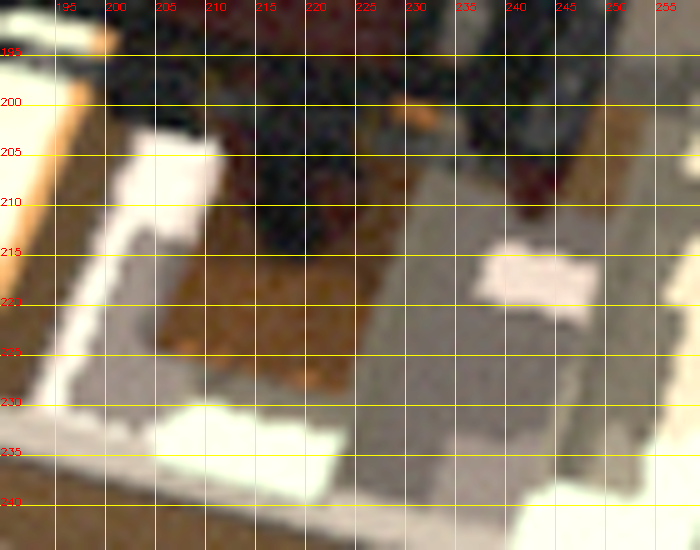

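The cover corners match the prediction within a pixel. Lowering it.

```bash
cat > cov2.py <<'E'
from pan import *
ty=float(sys.argv[1]); q=np.array(get_ee_rot())
if get_grip_width()*88<10: sys.exit("lost")
r=ml(tw(-.6,ty,72),q,.04,5); st("contact %s"%r)
E
cat > cov3.py <<'E'
from pan import *
q=np.array(get_ee_rot())
command_gripper(.5); st("open"); p=tip(); p[2]=.16; ml(p,q,.2); st("up")
E
python3 cov2.py -50
```

```text
contact True t=81.7 tip [575.  -61.4  75.7] w=13.7mm F [-1.4  0.4  4.9]
```

```bash
python3 cov3.py; python3 - <<'E'
from h import *
p=[.42,.2,.22]; psi=best(p,np.pi/2); mp(p,quat(psi)); st()
t=read_camera("top"); s=read_camera("scene"); gcrop(t,225,138,325,208,8,"pics/gt3.png"); gcrop(s,178,178,300,273,6.5,"pics/gs3.png")
for n,i in(("top",t),("scene",s)):
    for b in blobs(n,i,(3,110,50),(20,255,255),.014,(325,145,380,240) if n=="top" else (115,150,185,250)): print(n,b)
E
```

```text
open t=82.3 tip [575.2 -61.5  75.8] w=43.6mm F [-0.2  0.2  5.7]
up t=82.9 tip [574.6 -61.4 159.2] w=44.5mm F [-1.3  0.8 -0.3]
 t=85.2 tip [420.1 199.8 219.8] w=44.0mm F [-0.5 -0.2 -0.9]
top [431.6, -276.2, 107.5, 52.3, 84.3, 426.5, [350.0, 217.0]]
top [520.2, -282.5, 107.3, 51.5, -84.2, 410.5, [351.0, 192.0]]
scene [523.8, -281.0, 108.2, 53.3, -82.0, 362.5, [156.0, 199.0]]
scene [435.8, -274.9, 109.0, 54.8, 83.4, 330.5, [166.0, 175.0]]
```

View pics/gt3.png

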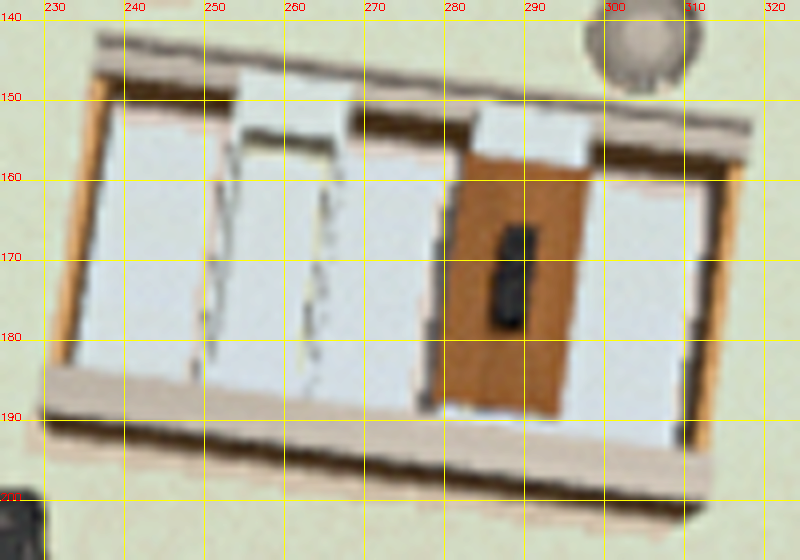

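View pics/gs3.png

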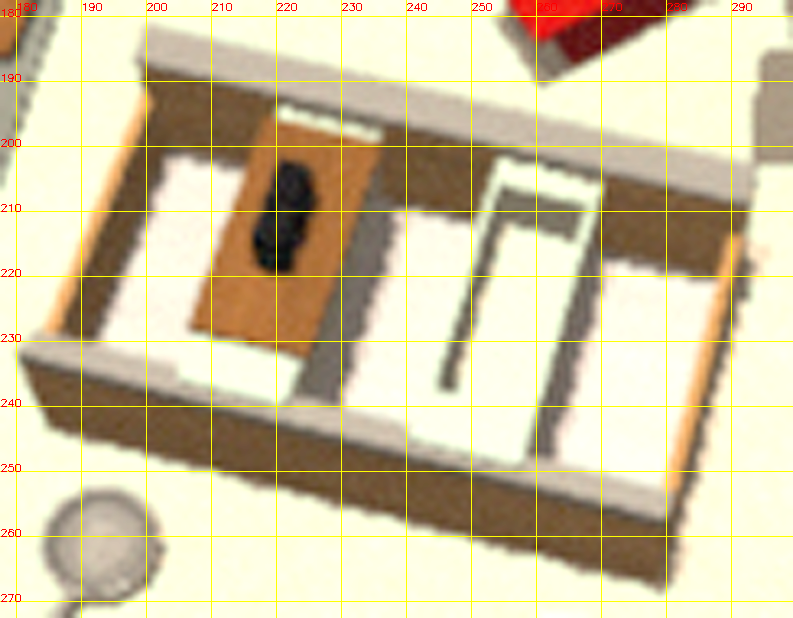

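The first cover is seated level on its pan. Now the near cover at top pixel (350,217).

```bash
python3 cover.py .4337 -.2755 83.9 52 && python3 cov2.py 52
```

```text
[[ 1.4  -0.11  1.45 -0.48 -1.4 ]
 [ 1.74 -0.11  4.59 -0.48  1.74]]
down t=87.9 tip [ 432.5 -274.6   13.7] w=48.5mm F [-1.6  0.1 10.8]
grip t=88.5 tip [ 433.2 -275.1   13.7] w=13.8mm F [-0.6 -0.8  8.2]
lift t=89.3 tip [ 432.9 -275.   169. ] w=14.0mm F [-0.8 -0.5 -1.2]
over t=91.0 tip [586.9  39.3 169.7] w=13.5mm F [-0.2 -0.2 -0.4]
pre t=91.5 tip [587.4  39.4 100.2] w=13.9mm F [-0.4 -0.7 -0.7]
contact True t=92.2 tip [587.1  39.8  75.7] w=13.8mm F [-0.7 -0.4  4.6]
```

```bash
python3 cov3.py; python3 - <<'E'
from h import *
p=[.40,.25,.25]; psi=best(p,np.pi/2); mp(p,quat(psi)); st()
t=read_camera("top"); s=read_camera("scene"); gcrop(t,225,138,325,208,8,"pics/gt4.png",50); gcrop(s,178,178,300,273,6.5,"pics/gs4.png",50)
cv2.imwrite("pics/s_end.png",cv2.resize(s[...,::-1],(800,600)))
for n,i,roi in(("top",t,(236,145,308,200)),("scene",s,(195,185,280,245))):
    for b in blobs(n,i,(3,110,50),(17,255,255),.076,roi,100): print(n,b)
for y in(-50,52): print(tw(-.6,y,76))
E
```

```text
open t=92.8 tip [587.2  39.9  75.8] w=44.2mm F [0.  0.  4.5]
up t=93.4 tip [586.6  39.8 159.3] w=43.8mm F [-0.9 -0.3 -0.9]
 t=94.5 tip [400.5 249.6 249.4] w=44.1mm F [0.3 0.2 0.3]
top [571.9, -60.3, 104.4, 52.8, -6.9, 437.0, [288.0, 173.0]]
top [588.9, 38.7, 108.1, 54.5, -6.3, 413.0, [259.0, 167.0]]
scene [576.2, -24.3, 243.6, 118.8, 82.7, 1682.5, [233.0, 213.0]]
[ 0.57528402 -0.06147723  0.076     ]
[0.58736123 0.03980525 0.076     ]
```

View pics/gt4.png

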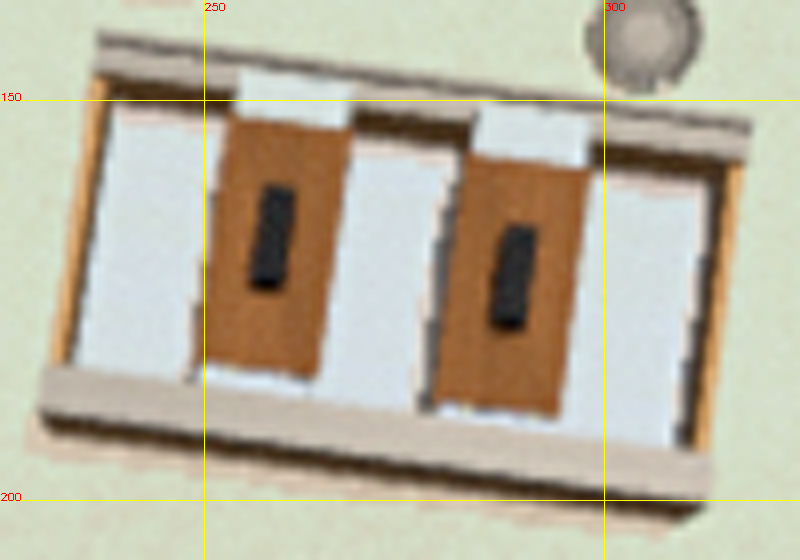

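View pics/gs4.png

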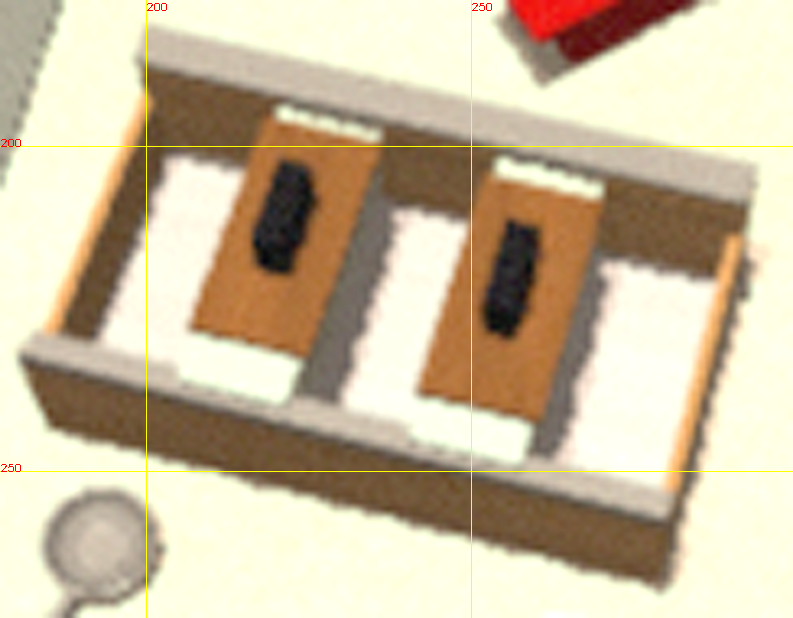

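View pics/s_end.png

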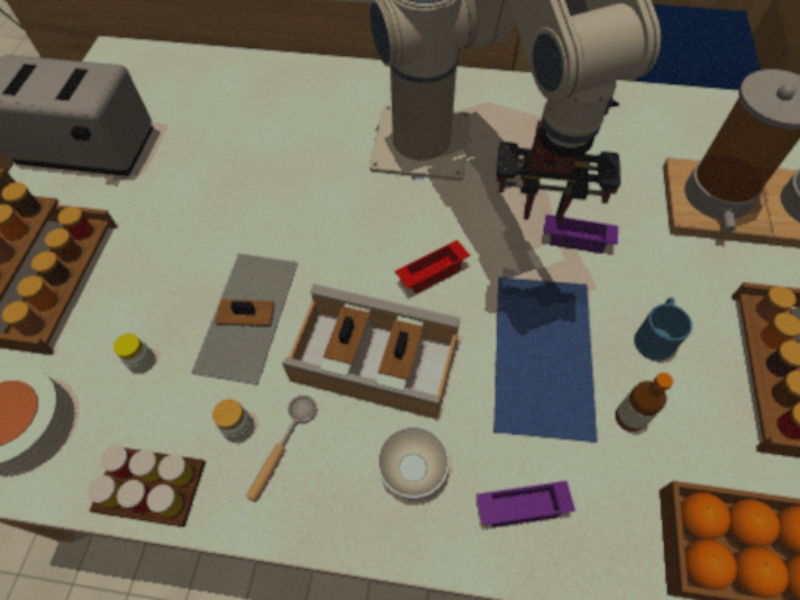

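Both covers sit level on their pans, centred at about (345,335) and (400,350). The spare is still on its board, and the bystanders stand where they were. Handing in.

```bash
python3 -c "
from station import *
job_done(); print(get_time())"
```

```text
the job is handed in; nothing more can be done
the job is handed in; nothing more can be done
```

The trough is set and the job was handed in at about 95 s of the 210 s allowed. I laid both cold packs flat on the floor, hung the two white pans near-flange-first under the lip, then seated a cover on each. The third cover stayed on its board.

**Last checks**
- **Covers:** both came to rest with the fingertips at 75.7 mm, against 76 mm expected for a seated cover. In the last pictures both look level and square to the trough.
- **Pans:** each flange met the back of the slot within about 1 mm of the predicted depth. The far flanges lie inside the upstand.
- **Packs:** measured flat and in place before the pans went in; the pans and covers hide them now.
- **Bystanders:** in the final scene view the jars, mug, bowl, bottle and spoon all stand where they started.

**What went wrong or disagreed**
- **First pack grasp missed:** it closed above the pack without moving it. Probing the counter showed the fingertips sit 30 mm short of the reported tool point, so I corrected for that on every later move.
- **Camera disagreement:** the two cameras differed by 3–8 mm in x. I used the average, which matched both packs' placed positions to within about 1.5 mm.
- **Knocked pan:** the nearer pan was knocked aside early in the run; I measured it again before gripping it.
- **Final cover position check:** it was incomplete. The top view put both covers within about 3.5 mm of target, but the scene-camera colour mask ran together, so I judged that view by eye.

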